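Mount the turning chuck on the wheel head

ROBOT

A 6-joint arm with a two-finger parallel gripper is mounted at the origin on the work surface; the furniture and walls round the work are solid. World frame = base frame: x ahead of the robot, y to its left, z up, the work surface at z = 0. Lengths are in m, angles in rad, forces in N, time in s.
With the tool pointing down it reaches from about 0.275 to 0.825 m from the base axis. Payload 4.9 kg.
Tool frame: the origin (TCP) lies midway between the tips of the shut fingers; the grasp point (between the pads) lies 19 mm behind it (grip_point_offset is the distance from the TCP to the grasp point, in m); z points along the fingers, y is the line along which they close (so a half turn about z gives the same grasp; the last joint's range is limited). The gripper opens to 85 mm and grips with 20 to 120 N. Pads are 22 mm wide; open, the fingers measure 114 mm over their backs; the gripper's body (76 mm by 85 mm) begins 54 mm behind the grasp point. The pads swing forward as they close: fully open they stand 13 mm farther back than shut.
Start: joints at [-0.134, 0.326, -0.193, 1.052, 0, 1.437], TCP at [0.55, 0, 0.202] pointing down, gripper open.
Joint ranges: [-2.65, 2.65], [-0.97, 1.79], [-1.3, 1.35], [-1.93, 2.1], [-1.47, 1.37], [-3.14, 3.14]. Speed limits (rad/s): [2.57, 2.57, 3.14, 3.14, 3.14, 3.14].

INTERFACE

Orientations are given as a rotation vector (axis times angle).
In Python, from cell import * gives the robot as it stands. Calls block until the motion is done:
- movep(position, orientation): joint-space move of the TCP to a pose.
- move_l(position, velocity=0.15, rot=None, until_force=None): straight line of the TCP; rot=None keeps the orientation; velocity is the mean speed in m/s. With until_force (N) it stops when the force on the tool has changed by that much, and returns True; else False.
- set_joints(angles): joint-space move.
- let_go() and grab(newtons=None): open the fingers fully, or close them until they stop; newtons is the grip in N (None keeps the last).
- sleep(seconds).
- ik(position, orientation): joint angles nearest the present ones, or None.
- get_state(): the state.
- grab_frame(name): name is "scene" or "side" or "wrist"; returns a dict with "img" (384x512x3 uint8, red, green, blue), "fx", "fy", "cx", "cy" (pixels), "cam_to_world" (4x4, takes a point from camera to world coordinates); the wrist camera has in their place "T_tool_cam" (4x4, takes a point from camera to tool coordinates, whose origin is the TCP and whose axes are the flange's). Camera axes: x right, y down, z forward; pixel columns grow to the right and rows downward; lengths in m; the calibration is good to about 2 mm. The wrist camera is an equidistant fisheye: a pixel r from the principal point sees the ray r / f radians off the axis. A picture is of the moment at which its call begins: read the wrist's pose just before it. There is no depth.
A pose or a line that the arm cannot do raises MotionError and nothing moves.
- sign_off(): hands the job in; it is judged then, once.
Trained networks look in the newest picture that a camera, given by its name, has taken for a name from the list of things; names that differ only in an ending like _2 or _b are one class to them, and where a whole thing is asked for, a point or a joint stands for the part that bears it (a point fixed in the world has none). Each returns a list of dicts, best first, with "score" (0 to 1); they miss things now and then, are a little off and sometimes report something else, mostly with a low value. They report only what shows in the picture. A call takes as long as a camera call. They do not tell look-alikes from the thing itself.
- spot_in(camera, name): "centre" ([column, row] in pixels, amid what is visible of it).
- silhouettes(camera, name): "mask" (384x512 bool, what is visible of it) and "centre" ([column, row] in pixels, amid what is visible of it).
- tip_of(camera, name): "centre" ([column, row] in pixels: a listed point, or the origin of a listed thing).
The state is a dict: "clock": time; "q": joint angles; "joint_velocities": joint speeds; "tau": joint torques, N m; "position": TCP position; "eef_rot": TCP orientation; "contact_force": force on the tool from outside, world axes, zero at the start; "wrist_torque": the same for the moment, N m; "finger_gap": opening from 0.0 (shut) to 1.0 (fully open); "grasp_force": force on a finger pad.
Only numpy, scipy, OpenCV 4.12 (cv2) and the standard library are available. Lean on these libraries where they do the work, as an engineer would, in place of code of your own. Each camera call takes 0.05 s, during which the arm holds its last target. There are 200 camera calls.

TASK

The wooden chuck is stored under the low shelf with its tab sticking out: draw it out until no part of it is under the board, and let go of it lying flat on the table. Then take it again and set it down over the hub of the wheel head, on the studs, with its tab well to one side of the keeper, and turn it there until the tab is under the keeper and the three holes drop over the studs. Leave it fully seated, flat on the head, and released, and leave the other things on the table where they stand.

Things in the scene. Friction and masses are not known exactly. Their poses are not given: they have to be found in the camera images.
- chuck: Pale wooden chuck: round flange 130 mm across, 12 mm thick, collar on top, one flat tab sticking out from the rim along its +x. Bore 31 mm on the axis; three 15 mm through holes at radius 48 mm, at 60, 180, 300 degrees from the tab. 0.25-0.5 kg. Origin: centre of the underside, z up. Starts flat on the table under the low shelf, collar up, tab out at the front.
- chuck_collar (a point): Point on the chuck's axis inside its round collar (52 mm outer diameter, standing 12 to 52 mm above the underside), 36 mm above the underside; axes as the chuck's.
- chuck_tab (a point): Point in the chuck's tab, 100 mm from the axis at half thickness. The tab is 18 mm wide, 12 mm thick (as the flange, underside flush) and ends, rounded, 125 mm from the axis; axes as the chuck's.
- wheel_head: Dark iron wheel head fixed to the table: disc 132 mm across, flat top 30 mm above the table. Central hub, three studs, and on its +x side the keeper. Origin: on the axis at table height; z up. Fully seated, the chuck's underside is on the disc's top and its tab along the head's +x. Resting on the stud tips out of line, its underside is 44 mm above the table.
- hub_top (a point): Top of the wheel head's steel hub, on the axis, 63 mm above the table. The hub is 26 mm across up to 54 mm above the table, then tapers to 14 mm. The chuck has about 2 mm of play round it.
- stud (a point): Tip of the stud at 60 degrees from the head's +x, 44 mm above the table. Three studs, 10 mm across, 14 mm high, tapered tips, at radius 48 mm, at 60, 180, 300 degrees. Within about 2 degrees of line the chuck drops over them by its own weight; at 120 degrees from home the holes meet studs too.
- keeper (a point): Underside of the keeper, 110 mm from the head's axis along the head's +x, 64 mm above the table. The keeper is an iron bar 40 mm wide from 98 to 147 mm from the axis, bolt heads up to 75 mm high, open at both sides, on an outer post whose inner face is 133 mm from the axis. With the chuck on the stud tips the tab passes under with 8 mm to spare.
- low_shelf: Low brown wooden shelf fixed to the table: board 90 mm deep (x), 200 mm wide (y), underside 72 mm and top 82 mm up, on side boards with inner faces 88 mm either side of the middle; open front and back. Origin: at table height under the board's centre; its front edge is at x = -45 mm. A small cup and a stick are fixed on top (to 113 mm up).
- jar: Bystander, to be left where it stands: open clay jar, about 85 mm across and 95 mm tall. Origin: centre of its underside.
- tall_cup: Bystander, to be left where it stands: narrow clay cup on high feet, 59 mm across, 67 mm tall. Origin: centre of its underside.
- spiked_cup: Bystander, to be left where it stands: clay cup with spikes, 76 mm across, 58 mm tall. Origin: centre of its underside.
- clay_rock: Bystander, to be left where it stands: lump of dry clay, 48x69x30 mm. Origin: centre of its underside.
- small_cup: Bystander, to be left where it stands: small clay cup, 53 mm across, 35 mm tall. Origin: centre of its underside.
Mind the look-alikes: they are no part of the job. Of the things that look like the chuck, the larger one is meant.

How it is judged:
On the way, in this order (a step that is already met when the one before it is completed fails the run):
1. the chuck lies flat on the table, wholly out in front of the low shelf, and is let go (x of chuck in the frame of low_shelf below -0.109 m and height (world z) of chuck below 0.004 m and angle between chuck's own z axis and vertical below 0.04 rad and linear speed of chuck below 0.02 m/s and contact force between the fingers and chuck below 0.2 N), for 0.2 s.
2. the chuck is over the hub, above or on the studs, with its tab to one side of the keeper (horizontal distance between chuck and wheel_head below 0.007 m and z of chuck in the frame of wheel_head between 0.037 and 0.056 m and (y of chuck_tab in the frame of wheel_head above 0.03 m or y of chuck_tab in the frame of wheel_head below -0.03 m)), for 0.05 s.
At the end, for the whole second after the job is handed in: The chuck is seated: centred on the hub within 5 mm, its underside within 3 mm of the head's top, level within 0.04 rad, the tab under the keeper (the tab point within 16 mm of the keeper's middle line), at rest and released (horizontal distance between chuck and wheel_head below 0.005 m and z of chuck in the frame of wheel_head between 0.027 and 0.033 m and angle between chuck's own z axis and vertical below 0.04 rad and y of chuck_tab in the frame of wheel_head between -0.016 and 0.016 m and x of chuck_tab in the frame of wheel_head above 0.08 m and linear speed of chuck below 0.02 m/s and contact force between the fingers and chuck below 0.2 N); the robot touches nothing.
It fails at once if one of the bystanders is moved more than 30 mm (distance of any of jar, tall_cup, spiked_cup, clay_rock, small_cup from where it was at the start of the episode above 0.03 m).
It also fails if it takes over 48 s, if anything falls off the work surface, if the arm or the gripper's body presses on something with over 40 N, if the wrist force passes 120 N, or if a joint passes its speed limit or range.

## Working session

There is one attempt and no reset: what is moved stays moved. The work goes in short steps, each a Python script; the robot and the scene stay as the last script left them, time stands still between calls to the robot, and variables do not carry over. Pictures are saved under pics/ and viewed, at most 10 in all, crops included, and the job is handed in when it is done.

```bash
mkdir -p pics; ls; python3 - <<'E'
from cell import *
import cv2, numpy as np
ims=[]
for c in ["scene","side"]:
    f=grab_frame(c); ims.append(f["img"])
    print(c,f["fx"],f["fy"],f["cx"],f["cy"]); print(np.round(f["cam_to_world"],4).tolist())
    for n in ["chuck","chuck_collar","chuck_tab","wheel_head","hub_top","stud","keeper","low_shelf","jar","tall_cup","spiked_cup","clay_rock","small_cup"]:
        print(n,[(np.round(d["centre"]).tolist(),round(d["score"],2)) for d in tip_of(c,n)][:4])
for c,i in zip(["scene","side"],ims):
    cv2.imwrite(f"pics/{c}0.png",cv2.resize(i[:,:,::-1],(768,576)))
s=get_state();print(s["clock"],s["position"],s["eef_rot"])
E
```

```text
pics
scene 469.8478839794791 469.8478839794791 256.01040620900534 190.34954299672734
[[-0.8368, -0.3896, 0.3848, -0.0308], [-0.5472, 0.6197, -0.5626, 0.7168], [-0.0193, -0.6813, -0.7318, 1.0121], [0.0, 0.0, 0.0, 1.0]]
chuck [([146.0, 289.0], 0.62), ([256.0, 333.0], 0.61)]
chuck_collar [([146.0, 276.0], 0.83), ([210.0, 239.0], 0.57), ([185.0, 192.0], 0.5)]
chuck_tab [([189.0, 282.0], 0.89), ([235.0, 360.0], 0.84), ([318.0, 141.0], 0.59)]
wheel_head [([190.0, 207.0], 0.69), ([187.0, 192.0], 0.49), ([216.0, 168.0], 0.3)]
hub_top [([186.0, 189.0], 0.85)]
stud [([186.0, 183.0], 0.63)]
keeper [([218.0, 171.0], 0.87)]
low_shelf [([141.0, 285.0], 0.65)]
jar [([262.0, 154.0], 0.71)]
tall_cup [([316.0, 142.0], 0.63)]
spiked_cup [([295.0, 133.0], 0.55)]
clay_rock [([210.0, 243.0], 0.54)]
small_cup [([298.0, 130.0], 0.6), ([152.0, 224.0], 0.58)]
side 413.1358474723069 413.1358474723069 260.0788603480361 190.25302429837794
[[-0.9795, -0.085, 0.1824, 0.2776], [-0.2004, 0.4927, -0.8468, 0.9568], [-0.0179, -0.8661, -0.4996, 0.6366], [0.0, 0.0, 0.0, 1.0]]
chuck [([339.0, 302.0], 0.94), ([197.0, 298.0], 0.6)]
chuck_collar [([342.0, 297.0], 0.9)]
chuck_tab [([238.0, 285.0], 0.85), ([197.0, 303.0], 0.5)]
wheel_head [([200.0, 224.0], 0.8), ([189.0, 304.0], 0.49)]
hub_top [([196.0, 208.0], 0.83)]
stud [([187.0, 204.0], 0.7), ([292.0, 161.0], 0.3)]
keeper []
low_shelf [([191.0, 307.0], 0.67)]
jar [([248.0, 176.0], 0.77)]
tall_cup [([293.0, 161.0], 0.63)]
spiked_cup [([264.0, 161.0], 0.69)]
clay_rock [([232.0, 250.0], 0.61)]
small_cup [([170.0, 250.0], 0.48)]
1.4 [5.50010361e-01 1.40615298e-05 2.01779134e-01] [-2.22140403e+00 -2.22145324e+00  1.60964942e-05]
```

View pics/scene0.png

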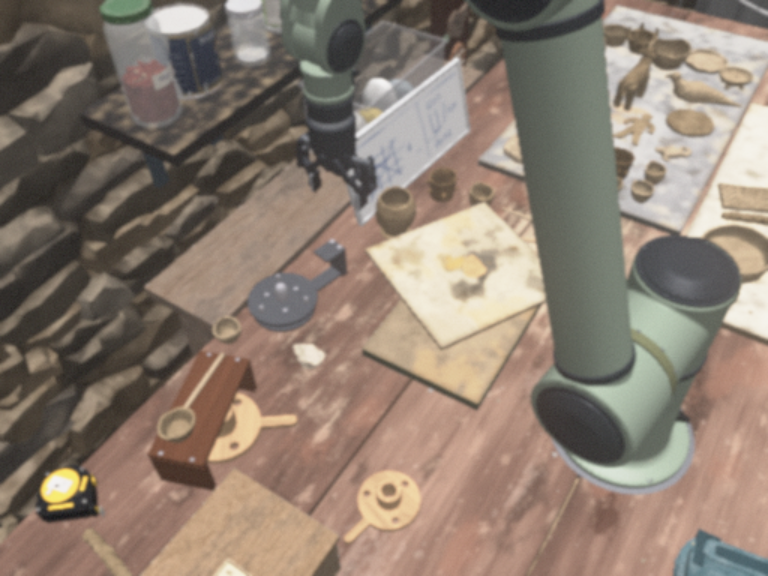

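View pics/side0.png

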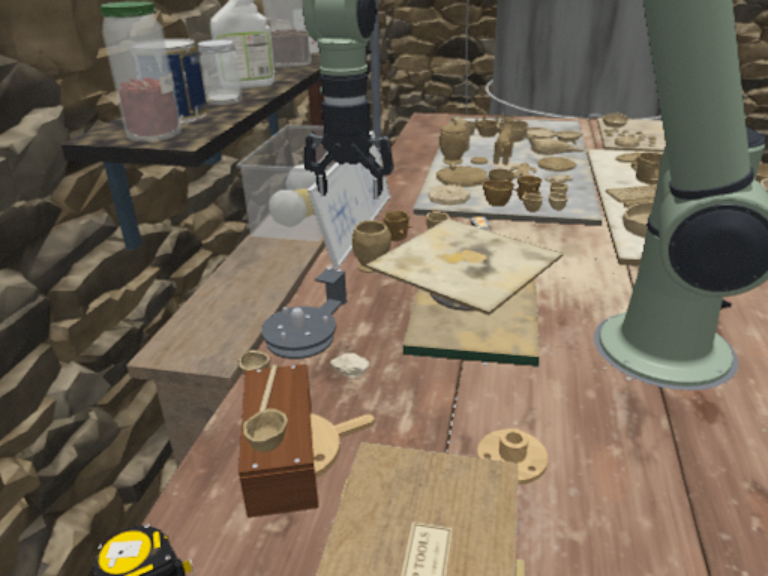

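The scene picture (×1.5) shows two chucks. One is under the brown shelf at native px ~(152,283), with its tab at (189,282). The other lies in the open at (259,333). The one under the shelf fits: it is larger and its tab sticks out of the shelf front. The wheel head is at (188,198) with the keeper at (219,168). Next I'll triangulate and crop to confirm.

```bash
cat > h.py <<'E'
from cell import *
import numpy as np, cv2
from scipy.spatial.transform import Rotation as R
def ray(f,px):
    px=np.array(px,float)
    if "cam_to_world" in f:
        d=np.array([(px[0]-f["cx"])/f["fx"],(px[1]-f["cy"])/f["fy"],1]); T=np.array(f["cam_to_world"])
    else:
        u=np.array([px[0]-f["cx"],px[1]-f["cy"]])/f["fx"]; r=np.linalg.norm(u)+1e-12
        d=np.array([*(np.sin(r)*u/r),np.cos(r)]); T=f["T"]
    d=T[:3,:3]@d; return T[:3,3],d/np.linalg.norm(d)
def tri(rs):
    A=sum(np.eye(3)-np.outer(d,d) for o,d in rs); b=sum((np.eye(3)-np.outer(d,d))@o for o,d in rs)
    p=np.linalg.solve(A,b); e=max(np.linalg.norm(np.cross(p-o,d)) for o,d in rs); return p,e
def onz(r,z): o,d=r; return o+d*(z-o[2])/d[2]
def proj(f,P):
    T=np.linalg.inv(f["T"] if "T" in f else f["cam_to_world"]); p=T[:3,:3]@np.array(P,float)+T[:3,3]
    if "T" in f:
        r=np.hypot(p[0],p[1]); th=np.arctan2(r,p[2]); u=p[:2]/(r+1e-12)*th
    else: u=p[:2]/p[2]
    return u*f["fx"]+[f["cx"],f["cy"]]
def wrist():
    s=get_state(); f=grab_frame("wrist"); T=np.eye(4); T[:3,:3]=R.from_rotvec(s["eef_rot"]).as_matrix(); T[:3,3]=s["position"]
    f["T"]=T@np.array(f["T_tool_cam"]); return f
def down(yaw):  # tool z down, closing line (y) at angle yaw in world
    y=np.array([np.cos(yaw),np.sin(yaw),0]); z=np.array([0,0,-1.]); x=np.cross(y,z)
    return R.from_matrix(np.c_[x,y,z]).as_rotvec()
E
python3 - <<'E'
from h import *
a=grab_frame("scene");b=grab_frame("side")
cv2.imwrite("pics/crop1.png",cv2.resize(np.hstack([a["img"][225:375,90:290],b["img"][230:380,150:370][:, :200]])[:,:,::-1],(800,300),interpolation=cv2.INTER_CUBIC))
P=lambda p,q:[np.round(v,4).tolist() for v in tri([ray(a,p),ray(b,q)])]
print("tab",P((189,282),(238,285))); print("hub",P((186,189),(196,208)));print("rock",P((210,243),(232,250)))
print("head",P((190,207),(200,224)),"shelf",P((141,285),(191,307)))
print("jar",P((262,154),(248,176)),"tall",P((295,133),(264,161)),"smallchuck",P((259,333),(342,302)))
print("keeper z.064",onz(ray(a,(218,171)),.064),"tab z.006",onz(ray(a,(189,282)),.006),onz(ray(b,(238,285)),.006))
print("tabtip z.006",onz(ray(a,(197,280)),.006),onz(ray(b,(249,279)),.006))
# shelf top corners scene/side (native px)
for n,p,q in [("frontright",(168,251),(206,244)),("frontnear",(140,314),(210,311)),("backnear",(102,302),(162,313)),("backfar",(139,234),(165,248))]:
    print(n,onz(ray(a,p),.082),onz(ray(b,q),.082))
print(np.array(wrist()["T_tool_cam"]).round(3).tolist())
E
```

```text
tab [[0.4776, 0.285, -0.0112], 0.0]
hub [[0.6457, 0.0758, 0.0457], 0.0019]
rock [[0.5251, 0.1437, -0.0334], 0.0065]
head [[0.6272, 0.0947, 0.0045], 0.0038] shelf [[0.5685, 0.3587, -0.0153], 0.0073]
jar [[0.5661, -0.1964, 0.0067], 0.0012] tall [[0.5467, -0.3709, -0.0223], 0.0001] smallchuck [[0.2484, 0.3122, 0.0062], 0.0007]
keeper z.064 [ 0.60188233 -0.01759594  0.064     ] tab z.006 [0.46898468 0.29226852 0.006     ] [0.47225559 0.30284973 0.006     ]
tabtip z.006 [0.45574063 0.27700004 0.006     ] [0.45282607 0.27980188 0.006     ]
frontright [0.52909353 0.28357723 0.082     ] [0.54996775 0.26897411 0.082     ]
frontnear [0.47093326 0.4454446  0.082     ] [0.48174373 0.45545193 0.082     ]
backnear [0.5630239 0.4694496 0.082    ] [0.56472446 0.47577822 0.082     ]
backfar [0.6247824  0.28277555 0.082     ] [0.63374977 0.29853422 0.082     ]
[[-0.0, -0.951, -0.31, 0.08], [1.0, -0.0, -0.0, -0.0], [0.0, -0.31, 0.951, -0.171], [0.0, 0.0, 0.0, 1.0]]
```

View pics/crop1.png

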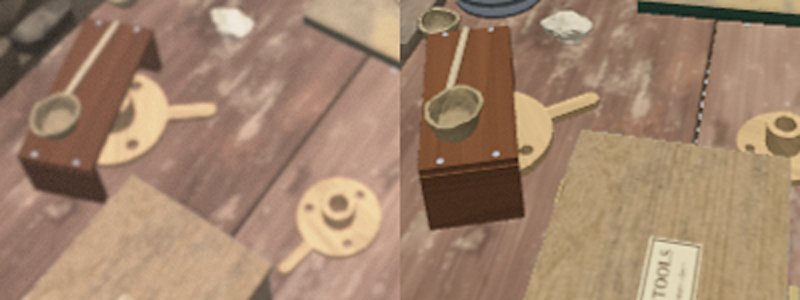

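The crop confirms it: the flange under the shelf is clearly larger than the loose one, and its tab comes out of the open front. Now close looks with the wrist camera.

```bash
python3 - <<'E'
from h import *
a=grab_frame("scene");b=grab_frame("side")
for p,q in [((160,314),(241.5,295)),((221,359),(345,305))]: print("box",tri([ray(a,p),ray(b,q)]))
views=[("A",(.60,.04,.27),np.radians(139)),("B",(.645,.07,.24),np.radians(60)),("C",(.47,.27,.27),np.radians(139)),("D",(.43,.27,.20),np.radians(100))]
rays={}; ims=[]; import pickle; fs={}
for n,p,y in views:
    movep(p,down(y)); f=wrist(); fs[n]=f
    ims.append(f["img"])
    for k in (["hub_top","stud","keeper","wheel_head"] if n in "AB" else ["chuck_tab","chuck","chuck_collar","low_shelf"]):
        ds=[d for d in tip_of("wrist",k) if d["score"]>.4][:3]
        rays.setdefault(k,[]).append([ray(f,d["centre"]) for d in ds])
        print(n,k,[(np.round(d["centre"],1).tolist(),round(d["score"],2)) for d in ds],[np.round(onz(ray(f,d["centre"]),{"hub_top":.063,"stud":.044,"keeper":.064,"chuck_tab":.006,"chuck_collar":.036}.get(k,0)),4).tolist()[:2] for d in ds])
for k,v in rays.items():
    if v[0] and v[1]: print(k,tri([v[0][0],v[1][0]]))
pickle.dump(fs,open("fs.pkl","wb"))
m=np.vstack([np.hstack(ims[:2]),np.hstack(ims[2:])])
cv2.imwrite("pics/w1.png",cv2.resize(m[:,:,::-1],(800,600)))
print(get_state()["clock"])
E
```

```text
box (array([0.427986  , 0.42631941, 0.09990128]), np.float64(0.0027652622827600525))
box (array([0.2480365 , 0.44539243, 0.12961658]), np.float64(0.0006862249373514265))
A hub_top [([257.0, 201.3], 0.85), ([339.6, 172.6], 0.53)] [[0.6351, 0.0905], [0.524, 0.133]]
A stud [([224.3, 194.8], 0.79)] [[0.668, 0.0582]]
A keeper [([219.7, 128.3], 0.92)] [[0.6061, -0.0156]]
A wheel_head [([260.7, 185.8], 0.78)] [[0.6285, 0.0932]]
B hub_top [([259.5, 147.6], 0.94)] [[0.6336, 0.0867]]
B stud [([261.5, 146.4], 0.51)] [[0.6366, 0.0883]]
B keeper [([178.6, 173.5], 0.59)] [[0.6109, -0.015]]
B wheel_head [([259.6, 137.8], 0.66)] [[0.632, 0.0894]]
C chuck_tab [([398.6, 121.1], 0.85), ([261.8, 162.8], 0.55), ([106.2, 134.6], 0.45)] [[0.2633, 0.3836], [0.4737, 0.295], [0.6271, 0.0951]]
C chuck [([381.4, 77.6], 0.72), ([249.3, 219.5], 0.67)] [[0.2436, 0.3129], [0.5507, 0.3542]]
C chuck_collar [([386.8, 82.5], 0.86), ([249.9, 228.7], 0.67)] [[0.2552, 0.3151], [0.5493, 0.3545]]
C low_shelf [([249.3, 227.6], 0.68)] [[0.5603, 0.3652]]
D chuck_tab [([365.0, 49.0], 0.98), ([262.6, 190.6], 0.68)] [[0.2626, 0.3
[... 316 characters left out ...]
403735]), np.float64(0.00039817427158909626))
stud (array([6.62356864e-01, 7.58117907e-02, 8.52005921e-05]), np.float64(0.020669245760336536))
keeper (array([ 0.60896755, -0.01589253,  0.06041163]), np.float64(0.0022763138019562773))
wheel_head (array([0.62857846, 0.09026558, 0.01047876]), np.float64(0.0019580994212541514))
chuck_tab (array([ 0.26054415,  0.3870357 , -0.00199271]), np.float64(0.00022206377724643246))
chuck (array([0.37268133, 0.25143744, 0.33129612]), np.float64(0.015306629270373486))
chuck_collar (array([0.26139448, 0.30839723, 0.05543581]), np.float64(0.002347282310070166))
low_shelf (array([ 0.56200627,  0.36830182, -0.00340046]), np.float64(0.0018494929328462266))
7.7083
```

View pics/w1.png

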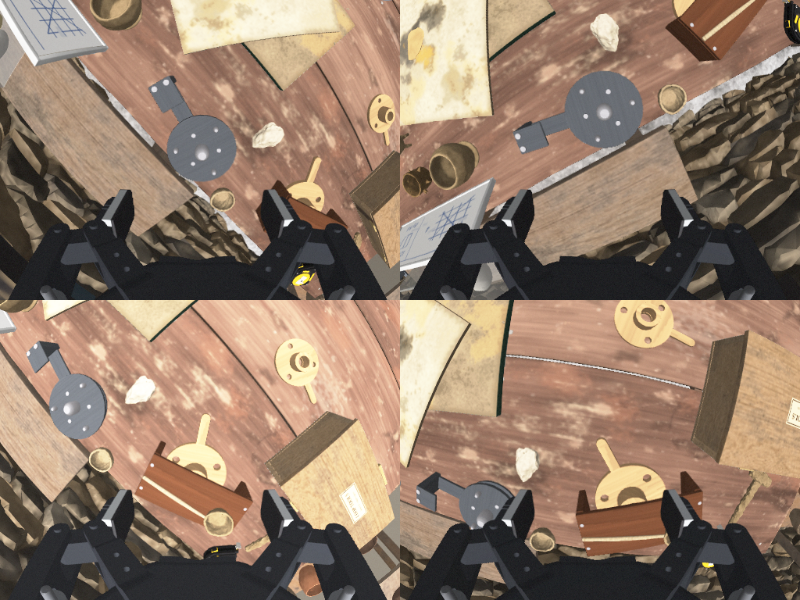

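The wrist views show the head with its hub at about (0.634, 0.0885) and the keeper toward −104°. The chuck is at about (0.5495, 0.354) with its tab toward −142°, and the tab is free in front of the shelf. The crate face is at y≈0.43 and the small chuck at (0.25, 0.31). I'll draw the chuck out now.

```bash
python3 - <<'E'
from h import *
import pickle
fs=pickle.load(open("fs.pkl","rb"))
for n,p,q in [("C",(211,181),(324,245)),("D",(232,246),(387,246))]:
    P,Q=onz(ray(fs[n],p),.082),onz(ray(fs[n],q),.082); print(n,P,Q,np.linalg.norm(P-Q),"shelf yaw",np.degrees(np.arctan2(*(Q-P)[[1,0]]))-90)
c=np.array([.5495,.354]); th=np.radians(-142); u=np.array([np.cos(th),np.sin(th)])
g=c+.106*u; rot=down(np.radians(128))
movep([*g,.10],rot); print(get_state()["q"].round(2) if hasattr(get_state()["q"],"round") else get_state()["q"])
print("hit",move_l([*g,.003],.12,until_force=8)); 
grab(60); s=get_state(); print("gap",s["finger_gap"],s["grasp_force"],s["position"])
p=np.array(s["position"])
d=np.array([.44,.29])-c
move_l([*(p[:2]+d*.5),p[2]],.1); s=get_state(); print("gap",s["finger_gap"],s["grasp_force"],s["contact_force"])
move_l([*(p[:2]+d),p[2]],.1); s=get_state(); print("gap",s["finger_gap"],s["grasp_force"],s["contact_force"])
let_go(); p=np.array(get_state()["position"])
move_l([*p[:2],.12],.2)
movep([.44,.29,.24],down(np.radians(128))); f=wrist()
for k in ["chuck_collar","chuck_tab","chuck"]:
    ds=tip_of("wrist",k); print(k,[(np.round(x["centre"],1).tolist(),round(x["score"],2),np.round(onz(ray(f,x["centre"]),{"chuck":0,"chuck_tab":.006,"chuck_collar":.036}[k]),4).tolist()[:2]) for x in ds if x["score"]>.4])
a=grab_frame("scene")
cv2.imwrite("pics/w2.png",cv2.resize(np.hstack([f["img"],a["img"]])[:,:,::-1],(800,300)))
print(get_state()["clock"])
E
```

```text
C [0.52774116 0.25571511 0.082     ] [0.4738385  0.42629078 0.082     ] 0.17888978924983576 shelf yaw 17.536763501939788
D [0.51449203 0.26235676 0.082     ] [0.48767529 0.44421146 0.082     ] 0.18382130292015014 shelf yaw 8.388520632710382
[ 0.42  0.41 -0.34  0.82 -0.   -0.24]
hit False
gap 0.0020140767192951036 0.0 [0.46593813 0.2887271  0.00293833]
gap 0.0022934547758750134 0.0 [0.69461874 1.19864164 0.09758815]
gap -0.0014962622958269575 0.0 [ 1.46519597  0.52807861 -0.07215349]
chuck_collar [([353.1, 58.8], 0.85, [0.2545, 0.3088]), ([241.0, 245.5], 0.6, [0.5469, 0.3541]), ([82.1, 176.1], 0.44, [0.6079, 0.1066])]
chuck_tab [([238.0, 174.0], 0.82, [0.473, 0.2913]), ([380.9, 102.8], 0.74, [0.264, 0.3857])]
chuck [([241.7, 233.5], 0.93, [0.546, 0.3532]), ([351.5, 63.9], 0.66, [0.2502, 0.3182])]
13.9833
```

View pics/w2.png

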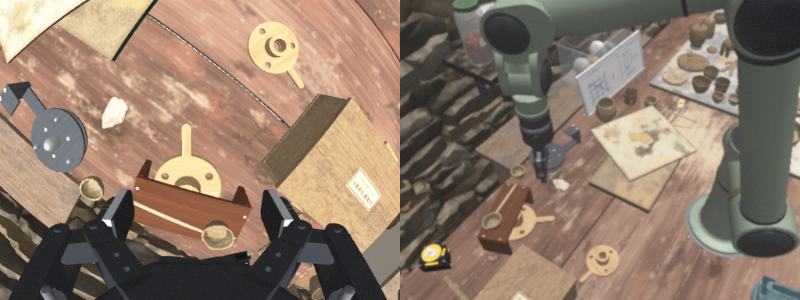

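The fingers shut on nothing (gap 0) and the chuck has not moved. I'll go back to low over the tab, open, and look from all three cameras with projected markers.

```bash
python3 - <<'E'
from h import *
g=np.array([.466,.289]); movep([*g,.045],down(np.radians(128)))
f=wrist();a=grab_frame("scene");b=grab_frame("side")
print(f["fx"],f["cx"],f["cy"],get_state()["position"],get_state()["finger_gap"])
def mk(f):
    im=f["img"].copy()
    for P,c in [((*g,.045),(255,0,0)),((*g,.006),(0,255,0)),((.473,.293,.006),(0,0,255)),((.548,.354,.036),(255,0,255))]:
        cv2.circle(im,tuple(int(round(v)) for v in proj(f,P)),2,c,-1)
    return im
c=lambda im,x,y,w,h:cv2.resize(im[y:y+h,x:x+w],(400,300),interpolation=cv2.INTER_CUBIC)
cv2.imwrite("pics/w3.png",np.vstack([np.hstack([cv2.resize(mk(f),(400,300)),c(mk(f),170,130,160,120)]),np.hstack([c(mk(a),110,190,160,120),c(mk(b),150,190,160,120)])])[:,:,::-1])
E
```

```text
297.3186396354542 252.40534585836292 189.25581249043128 [0.46762515 0.28985008 0.04701922] 0.9965779534304172
```

View pics/w3.png

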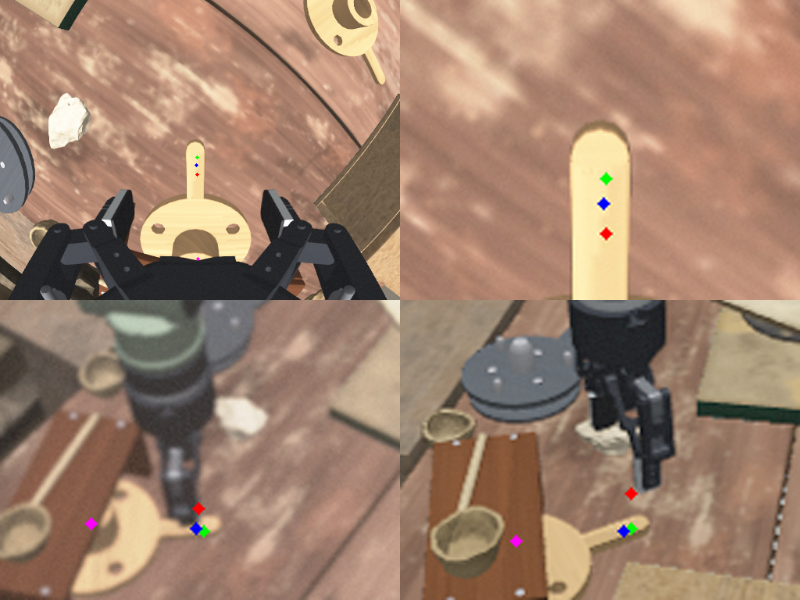

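```bash
python3 - <<'E'
from h import *
g=np.array([.466,.289]); 
a=grab_frame("scene");b=grab_frame("side"); print("tip",tri([ray(a,(182,277)),ray(b,(248,265))]))
print("hit",move_l([*g,.002],.1,until_force=8)); sleep(.15); print(get_state()["position"],get_state()["contact_force"])
c=lambda im,x,y,w,h:cv2.resize(im[y:y+h,x:x+w],(400,300),interpolation=cv2.INTER_CUBIC)
def shot(): return np.vstack([c(grab_frame("scene")["img"],130,210,120,90),c(grab_frame("side")["img"],180,210,120,90)])
o=shot(); grab(60); print(get_state()["finger_gap"],get_state()["grasp_force"],get_state()["position"],get_state()["contact_force"])
sleep(.5); print(get_state()["finger_gap"],get_state()["grasp_force"],get_state()["position"],get_state()["clock"])
cv2.imwrite("pics/w4.png",np.hstack([o,shot()])[:,:,::-1])
E
```

```text
tip (array([0.44409294, 0.32849645, 0.09152229]), np.float64(0.003999672393905653))
hit False
[0.46668448 0.2893274  0.00275786] [-0.04423053 -0.23891407  0.10832365]
-0.0015912173631375034 0.0 [0.46596969 0.2889796  0.00196721] [-0.54698683 -0.13047573 -0.18919169]
0.0026294040119423487 0.0 [0.46599403 0.2890281  0.00201831] 17.1417
```

View pics/w4.png

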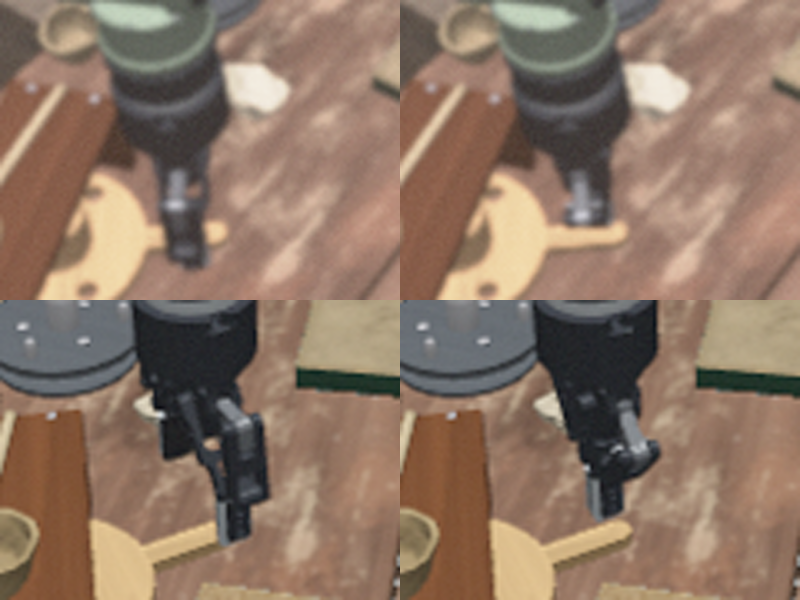

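Right column: the shut fingers hover visibly above the tab although the reported TCP z is 2 mm. So the reported height (or the tool length) is off. I'll measure it by a gentle touch with shut fingers on the tab top, which is at 12 mm.

```bash
python3 - <<'E'
from h import *
a=grab_frame("scene");b=grab_frame("side"); print("tip",tri([ray(a,(187,277.5)),ray(b,(241.5,275.4))]))
g=[.466,.289]
try: print("hit",move_l([*g,-.035],.05,until_force=4))
except MotionError as e: print(e)
s=get_state(); print(s["position"],s["contact_force"],s["clock"],s["q"])
E
```

```text
tip (array([0.46660589, 0.29631088, 0.03058478]), np.float64(0.0021295865177828033))
hit True
[ 0.46619928  0.28910157 -0.01746842] [-1.75728785 -0.7547003  10.85454651] 17.825 [ 4.20528628e-01  5.66356236e-01 -4.54325757e-01  5.49621052e-01
 -2.86275859e-05 -2.42751899e-01]
```

Touch and triangulation agree: the real tips are about 29 mm above the reported TCP. I'll allow for that from here on and draw the chuck out.

```bash
cat >> h.py <<'E'
DZ=.029
E
python3 - <<'E'
from h import *
c=np.array([.548,.354]); g=np.array([.466,.289])
move_l([*g,.012],.15); let_go()
print("hit",move_l([*g,.0025-DZ],.12,until_force=8)); grab(60); s=get_state(); print("gap",s["finger_gap"],s["grasp_force"],s["position"])
if s["finger_gap"]>.1:
    p=np.array(s["position"]); d=np.array([.44,.29])-c
    move_l([*(p[:2]+d),p[2]],.1); s=get_state(); print("gap",s["finger_gap"],s["grasp_force"],s["contact_force"])
    let_go(); p=np.array(get_state()["position"])
    move_l([*p[:2],.09],.25)
    movep([.44,.29,.22],down(np.radians(128))); f=wrist()
    for k in ["chuck_collar","chuck_tab","chuck","low_shelf"]:
        ds=tip_of("wrist",k); print(k,[(np.round(x["centre"],1).tolist(),round(x["score"],2),np.round(onz(ray(f,x["centre"]),{"chuck_tab":.006,"chuck_collar":.036}.get(k,0)),4).tolist()[:2]) for x in ds if x["score"]>.4])
    a=grab_frame("scene")
    cv2.imwrite("pics/w5.png",cv2.resize(np.hstack([f["img"],a["img"]])[:,:,::-1],(800,300)))
print(get_state()["clock"])
E
```

```text
hit False
gap 0.18462512204055542 60.00008136034012 [ 0.46657567  0.28902645 -0.02590459]
gap 0.1879290843495287 60.278876423835754 [-2.5736283  -0.6909233   7.58391675]
chuck_collar [([357.8, 58.4], 0.75, [0.2562, 0.3091]), ([249.0, 160.6], 0.6, [0.4391, 0.2852])]
chuck_tab [([252.3, 84.6], 0.95, [0.3637, 0.2314]), ([386.1, 103.8], 0.91, [0.265, 0.3851])]
chuck [([352.4, 59.1], 0.98, [0.2501, 0.3111]), ([253.2, 157.4], 0.91, [0.4387, 0.2915])]
low_shelf [([242.7, 251.4], 0.93, [0.5604, 0.3668])]
23.7583
```

View pics/w5.png

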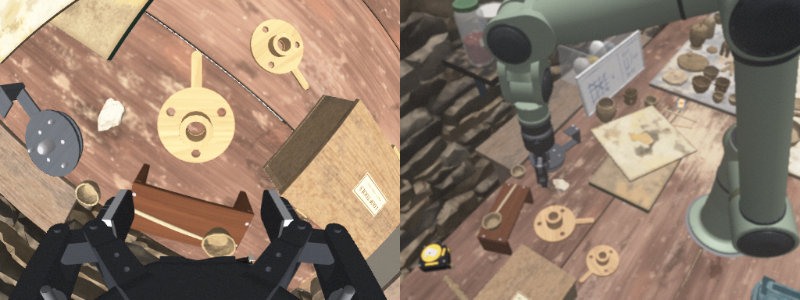

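The chuck is out and free: the picture shows it lying in front of the shelf with a clear gap, its centre at about (0.439, 0.289) and its tab toward −142.6°. I'll refine the wheel head's pose from the stored frames, which costs no robot time.

```bash
python3 - <<'E'
from h import *
import pickle
from scipy.optimize import differential_evolution
fs=pickle.load(open("fs.pkl","rb"))
F=[fs["A"],fs["B"]]
G=[cv2.GaussianBlur(f["img"].astype(np.float32).mean(2),(0,0),1.0) for f in F]
def samp(g,f,P):
    m=np.array([proj(f,p) for p in P],np.float32); return cv2.remap(g,m[:,:1].copy(),m[:,1:].copy(),cv2.INTER_LINEAR)[:,0]
def edge(v):
    s=0
    for f,g in zip(F,G):
        far=np.array(v[:2])-f["T"][:2,3]; a0=np.arctan2(far[1],far[0]); t=np.linspace(a0-1.4,a0+1.4,50)
        c=lambda r:[(v[0]+r*np.cos(x),v[1]+r*np.sin(x),.03) for x in t]
        s+=np.mean(np.clip(samp(g,f,c(.068))-samp(g,f,c(.064)),-20,40))
    return -s
def stud(v,fr=(0,1)):
    s=0
    for i in fr:
        P=[(v[0]+.048*np.cos(v[2]+q),v[1]+.048*np.sin(v[2]+q),.044) for q in np.radians([60,180,300])]
        s+=np.mean(np.clip(samp(G[i],F[i],P),0,200))
    return -s
B=[(.62,.648),(.075,.10)]
r=differential_evolution(edge,B,seed=1,maxiter=40,popsize=12); print("edge",r.x,r.fun)
r2=differential_evolution(stud,B+[(np.radians(-114),np.radians(-94))],seed=1,maxiter=60,popsize=15); print("stud",r2.x[:2],np.degrees(r2.x[2]),r2.fun)
r3=differential_evolution(lambda v:edge(v)*2+stud(v),B+[(np.radians(-114),np.radians(-94))],seed=1,maxiter=60,popsize=15); print("both",r3.x[:2],np.degrees(r3.x[2]),r3.fun)
v=r3.x
out=[]
for f in F:
    im=cv2.resize(f["img"],None,fx=4,fy=4,interpolation=cv2.INTER_CUBIC)
    def dot(P,c): p=proj(f,P)*4+1.5; cv2.circle(im,tuple(int(round(z)) for z in p),3,c,-1)
    for q in np.radians([60,180,300]): dot((v[0]+.048*np.cos(v[2]+q),v[1]+.048*np.sin(v[2]+q),.044),(255,0,0))
    for t in np.linspace(0,6.28,40): dot((v[0]+.066*np.cos(t),v[1]+.066*np.sin(t),.03),(0,255,0))
    dot((v[0],v[1],.063),(255,0,255)); dot((v[0]+.11*np.cos(v[2]),v[1]+.11*np.sin(v[2]),.072),(255,255,0))
    p=(proj(f,(v[0],v[1],.04))*4).astype(int); out.append(im[max(0,p[1]-300):p[1]+300,max(0,p[0]-300):p[0]+300][:600,:600])
h=min(o.shape[0] for o in out); m=np.hstack([o[:h] for o in out]); cv2.imwrite("pics/w6.png",cv2.resize(m,(800,int(800*h/m.shape[1])))[:,:,::-1])
E
```

```text
edge [0.64500101 0.0976152 ] -25.17628288269043
stud [0.63204677 0.08996124] -101.79222477284553 -399.52471923828125
both [0.63137956 0.08942941] -102.24534416812345 -441.30856
```

View pics/w6.png

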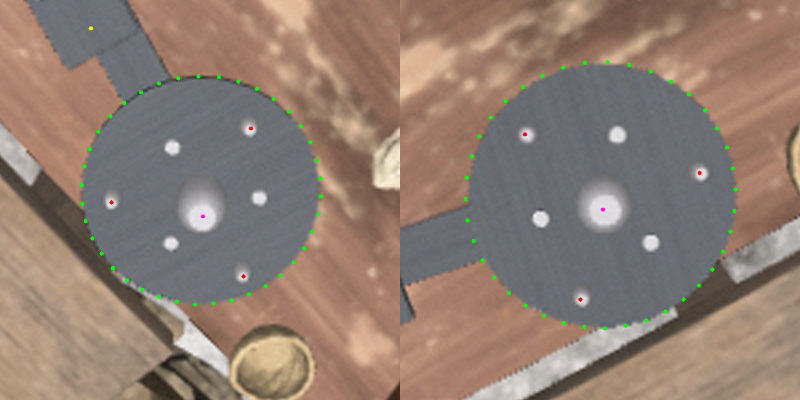

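The overlay fits very well: the red dots sit on the three outer studs, the green ring on the rim and the magenta dot on the hub. The head is at (0.6315, 0.0896) with yaw −102°. Next I'll fit the chuck the same way, grasp its collar and lower it onto the studs with the tab 45° to one side.

```bash
python3 - <<'E'
from h import *
from scipy.optimize import differential_evolution
f=wrist(); img=f["img"].astype(np.float32); g=cv2.GaussianBlur(img.mean(2),(0,0),1.0)
def samp(P):
    m=np.array([proj(f,p) for p in P],np.float32); return cv2.remap(g,m[:,:1].copy(),m[:,1:].copy(),cv2.INTER_LINEAR)[:,0]
t=np.linspace(0,2*np.pi,72,endpoint=False)
def cost(v):
    c=lambda r,tt,z=.012:[(v[0]+r*np.cos(x),v[1]+r*np.sin(x),z) for x in tt]
    tt=t[np.abs((t-v[2]+np.pi)%(2*np.pi)-np.pi)>.25]
    e=np.mean(np.clip(samp(c(.062,tt))-samp(c(.068,tt)),-20,60))
    h=np.mean(samp(c(.048,v[2]+np.radians([60,180,300]))))
    d=np.array([np.cos(v[2]),np.sin(v[2])]); n=np.array([-d[1],d[0]]); rr=np.linspace(.08,.12,6)
    P=lambda w:[(*(np.array(v[:2])+d*r+n*w),.012) for r in rr]
    s=np.mean(samp(P(0)))-.5*np.mean(samp(P(.012)))-.5*np.mean(samp(P(-.012)))
    return -e+.5*h-.5*s
th0=np.radians(-142.6)
r=differential_evolution(cost,[(.425,.453),(.275,.305),(th0-.15,th0+.15)],seed=1,maxiter=60,popsize=15)
c=r.x[:2]; th=r.x[2]; print("chuck",c,np.degrees(th),r.fun)
assert np.hypot(*(c-[.439,.289]))<.006
H=np.array([.6315,.0896]); hy=np.radians(-102.1)
gy=th+np.radians(270); rot=down(gy)
movep([*c,.06],rot); print("hit",move_l([*c,.016-DZ],.15,until_force=10)); grab(60)
s=get_state(); p=np.array(s["position"]); z0=.016-DZ; print("gap",s["finger_gap"],s["grasp_force"],p,s["clock"])
assert s["finger_gap"]>.3
move_l([*c,z0+.125],.25)
gy2=gy+(hy-np.radians(45)-th); rot2=down(gy2)
movep([*H,z0+.125],rot2); s=get_state(); print(s["finger_gap"],s["contact_force"],s["q"].round(2),s["clock"])
print("hit",move_l([*H,z0+.072],.2,until_force=12))
print("hit",move_l([*H,z0+.043],.06,until_force=10)); s=get_state()
print("underside",s["position"][2]-z0,s["position"],s["contact_force"],s["clock"])
a=grab_frame("scene");b=grab_frame("side")
cc=lambda im,x,y,w,h:cv2.resize(im[y:y+h,x:x+w],(400,300),interpolation=cv2.INTER_CUBIC)
cv2.imwrite("pics/w7.png",np.hstack([cc(a["img"],120,130,160,120),cc(b["img"],130,140,160,120)])[:,:,::-1])
import json; json.dump(dict(z0=z0,gy2=gy2),open("st.json","w"))
E
```

```text
chuck [0.44394497 0.29045238] -143.12706729800823 -14.339202880859375
hit False
gap 0.598801614706319 61.33525371551514 [ 0.44481808  0.29105729 -0.01143917] 25.5583
0.5968555134995706 [-0.45515979  0.25122303 -1.86873918] [ 0.03  0.55 -0.08  0.94  0.   -0.55] 27.275
hit False
hit True
underside 0.04556209666452149 [0.63232693 0.0899124  0.0325621 ] [ 0.54652761 -0.23588832  4.90336247] 28.1583
```

View pics/w7.png

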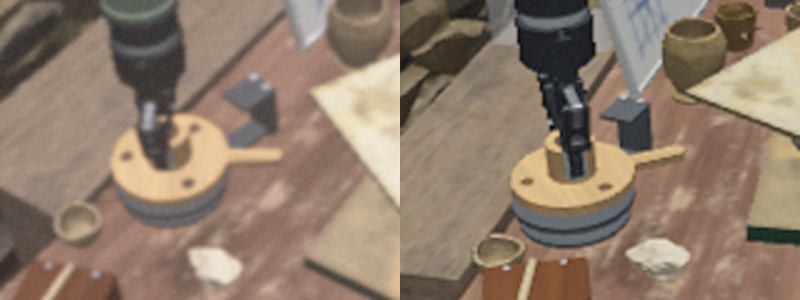

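The picture shows the chuck on the stud tips over the hub with its tab at about 45° beside the keeper (left crop ~(255,155), keeper ~(250,105)). The underside reads 44–45 mm. Now turn and seat it.

```bash
python3 - <<'E'
from h import *
import json
st=json.load(open("st.json")); z0=-.0114; H=[.632,.0897]
base=st["gy2"]+np.radians(45)
movep([*H,z0+.0445],down(base)); s=get_state(); print("turned",s["position"],s["contact_force"],s["clock"])
ok=False
for d in [0,2,-2,4,-4,6,-6]:
    if d: move_l([*H,z0+.0435],.03,rot=down(base+np.radians(d)))
    hit=move_l([*H,z0+.031],.05,until_force=8); s=get_state(); u=s["position"][2]-z0
    print(d,hit,"under",round(u,4),s["contact_force"].round(1),s["wrist_torque"].round(2),s["clock"])
    if u<.036: ok=True; break
    if s["clock"]>37: break
print("seated",ok)
E
```

```text
turned [0.63180777 0.08973082 0.0325854 ] [ 0.3261814  -0.07017777 -3.27216715] 29.0333
0 True under 0.03 [-0.8 -0.7  4.5] [ 0.05  0.01 -0.06] 29.3667
seated True
```

It dropped over the studs at the first try (underside at 30 mm). I'll release, back off and check.

```bash
python3 - <<'E'
from h import *
let_go(); p=np.array(get_state()["position"]); move_l([*p[:2],.15],.2); move_l([*p[:2],.24],.25); sleep(.2)
f=wrist(); H=np.array([.6315,.0896]); hy=np.radians(-102.1); x=np.array([np.cos(hy),np.sin(hy)]); y=np.array([-x[1],x[0]])
fr={"wrist":f}; R_={}
for n,z in [("chuck_collar",.066),("chuck_tab",.036)]:
    fr={"wrist":wrist(),"scene":grab_frame("scene"),"side":grab_frame("side")}
    for cam in fr:
        for d in tip_of(cam,n):
            q=onz(ray(fr[cam],d["centre"]),z)[:2]-H
            if np.linalg.norm(q)<.16: R_.setdefault(n,[]).append((cam,ray(fr[cam],d["centre"]))); print(n,cam,round(d["score"],2),"head frame",np.round([q@x,q@y],4))
for n,v in R_.items(): print(n,tri([r for _,r in v]) if len(v)>1 else "")
# rim top height: is chuck flange level at z=.042? score edge at candidate heights
g=cv2.GaussianBlur(f["img"].astype(np.float32).mean(2),(0,0),1.0); t=np.linspace(0,2*np.pi,72)
t=t[np.abs((t-hy+np.pi)%(2*np.pi)-np.pi)>.6]
def ring(r,z):
    m=np.array([proj(f,(H[0]+r*np.cos(a),H[1]+r*np.sin(a),z)) for a in t],np.float32); return cv2.remap(g,m[:,:1].copy(),m[:,1:].copy(),1)[:,0]
print([(z,round(float(np.mean(np.clip(ring(.063,z)-ring(.067,z),-20,60))),1)) for z in (.036,.042,.049,.056)])
print(get_state()["clock"],get_state()["contact_force"])
E
```

```text
chuck_collar scene 0.67 head frame [0.0074 0.005 ]
chuck_collar side 0.94 head frame [0.0143 0.0101]
chuck_tab wrist 0.81 head frame [ 0.0966 -0.0031]
chuck_tab side 0.85 head frame [ 0.0842 -0.0119]
chuck_collar (array([0.63253891, 0.08468762, 0.07214436]), np.float64(0.0016915954272860424))
chuck_tab (array([ 0.60765946, -0.00476186,  0.02667203]), np.float64(0.00043062837539478883))
[(0.036, 49.0), (0.042, 46.9), (0.049, 32.1), (0.056, 24.8)]
31.975 [-0.22353547  0.63226341  0.46168773]
```

The flange rim best fits the seated height, the tab is under the keeper (wrist estimate about 3 mm off its middle line), and the gripper is clear. Handing in.

```bash
python3 -c "
from cell import *
print(sign_off())"
```

```text
the job is handed in; nothing more can be done
None
```

The chuck was drawn out and let go flat on the table, then set on the studs and turned until it dropped home under the keeper; it is seated and released, and the job was handed in at about 32 s (no verdict came back).

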